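# Lubricate the board slide and run its carriage

### The arm

A 6-joint arm with a two-finger parallel gripper is mounted at the origin on the work surface. World frame = base frame: x ahead of the robot, y to its left, z up, the work surface at z = 0. Lengths are in m, angles in rad, forces in N, time in s.
With the tool pointing down it reaches from about 0.35 to 0.85 m from the base axis. Payload 8.1 kg.
Tool frame: the origin (TCP) lies at the very end of the fingers, on their centre line; the grasp point (between the pads) lies 19 mm behind it (robot.pinch_z is the z of the grasp point in the tool frame, in m); z points along the fingers, y is the direction in which the jaws open and shut (so a half turn about z gives the same grasp; the last joint's range is limited). The gripper opens to 93 mm and grips with 3 to 60 N. Pads are 15 mm wide; open, the fingers measure 128 mm over their backs; the gripper's body (75 mm by 188 mm) begins 65 mm behind the grasp point.
Start: joints at [1.185, 0.13, 1.488, -0, 1.523, -0.085], TCP at [0.178, 0.573, 0.219] pointing down, gripper open.
Joint ranges: [-2.96, 2.96], [-0.89, 2.26], [0.02, 2.5], [-1.34, 4.48], [0, 2.73], [-2.66, 2.66]. Speed limits (rad/s): [2.39, 2.39, 2.79, 3.14, 3.14, 3.14].

### API

Orientations are given as a rotation vector (axis times angle).
In Python, from plant import robot gives the robot as it stands.
- The arm moves only by the tool drive_tool, never from a script. Its argument "steps" is a list of rows, each an object of numbers: "jaw": the opening, from 0 (shut) to 1 (fully open); "tx", "ty", "tz": the shift along the tool's x, y, z scaled (see below); "turn": the turn about the tool's z scaled (see below). A call has 1 to 12 rows; each row is the pose to reach, as a shift and turn from the pose commanded when the call began, along the tool's axes at that moment, turning the shorter way round; what a row does not reach only later rows make up. The controller multiplies each number of a shift by 0.3 m and each number of a turn by 180 degrees. A row lasts 1/10 s, in which the tool goes at most 50 mm and 8.59 degrees, less where a joint would pass 70% of its speed; a pose out of reach is approached as far as the arm can. A call with a number of a shift or a turn outside -1 to 1 is refused whole. A call with a gripper value outside its range is refused whole. The fingers move at their own pace and stop on an object; "force" is the grip in N (left out, the last holds). Time passes only in rows, so rows that repeat a pose let the fingers close. It gives the time, the measured TCP pose, the force and the opening at its end, in the units of the state.
- robot.read_state(): the state, without advancing time (a new reading comes with each control period).
- robot.read_camera(name): name is "side" or "top" or "wrist"; returns (picture, depth): 420x560x3 uint8, blue, green, red; 420x560 float32, m along the optical axis (not along the pixel's ray), 0 where there is no reading.
- robot.get_calibration(name): a dict with "fx", "fy", "cx", "cy" (pixels), "k1" (the pictures are not rectified: a ray, as slopes to the right and down, at radius r is drawn at 1 + k1 r^2 times it, then the intrinsics apply), "eye" and "attitude" of the camera in the world. Camera axes: x right, y down, z forward; pixel columns grow to the right and rows downward; lengths in m; the calibration is good to about 2 mm. A picture is of the moment at which its call begins: read the wrist's pose just before it. get_calibration takes no time and is no camera call; for the wrist camera it gives the pose at the moment of the call.
- robot.close_job(): hands the job in, once; it reports no verdict.
The state is a dict: "t": time; "q": joint angles; "dq": joint speeds; "joint_torque": joint torques, N m; "tool_pos": TCP position; "orientation": TCP orientation; "force": force on the tool from outside, world axes, zero at the start; "wrist_torque": the same for the moment, N m; "opening": finger opening in m.
Only numpy, scipy, OpenCV 4.12 (cv2) and the standard library are available. Lean on these libraries where they do the work, as an engineer would, in place of code of your own. Each camera call takes 0.05 s, during which the arm holds its last target.

### The job

Lubricate the rails of the board slide: press the black palm button of its hand pump down and let it spring back, stroke after stroke, until the steel indicator pin on the metering block stands fully out. Then push the carriage along its rails, away from the copper oil feeds, up against the rubber stops at the other end, to work the oil in, and leave it there. It is all pressing and pushing: pick nothing up, do not touch the indicator pin, and leave the loose things on the bench and base plate alone.

Things in the scene. Friction and masses are not known exactly. Their poses are not given: they have to be found in the camera images.
- slide: Board slide, bolted down: steel base plate 270 (own x) by 420 (own y) by 10 mm; origin under its centre, z up, own x away from the robot at yaw 0. Near row at own x -70: reservoir y +165, pump y +100, 34 mm gauge y +28 (top 83 mm up), metering block y -100 to -20. Far row at own x +65: rails along own y, top 42 mm up, between end blocks at own y +/-185 (16 mm thick, top 46 mm up).
- reservoir_top (a point): Top of the small grey filler cap (26 mm across) on the white round oil reservoir (63 mm across) beside the pump, 96 mm above the bench. It does not move; it is not the palm button.
- block_top (a point): Top centre of the aluminium metering block (44 by 80 by 42 mm, top 52 mm above the bench). From it two copper lines, at most 66 mm above the bench, dip to the base plate and run along it to two brass oil feeds on the rails' -y end block (up to 63 mm high). The indicator pin sits in the block's -y end.
- button_top (a point): Centre of the flat top of the pump's black mushroom-shaped palm button, 43 mm across (34 mm flat on top), on a 12 mm steel rod; at rest 121 mm above the bench; moves down with the button.
- plunger (a joint): How far the button is pressed (m): 0 up, 0.018 fully down. A return spring resists with 5 N (top) to 12 N (bottom), plus up to 6 N if pressed briskly, and lifts it within 0.3 s. A full stroke, all the way down and all the way up again, moves the pin out about 5 mm (the first perhaps 2.5 mm); a half stroke moves it 2.5 mm, less than 40 percent nothing.
- pin (a joint): How far the indicator pin has moved out (m): starts anywhere from 0 to 0.010; about 0.030 is fully out. It moves on the pump's down-strokes and stays put in between. Once it is fully out, more strokes do nothing.
- pin_tip (a point): Centre of the outer end of the indicator pin: a 9 mm steel pin that comes out level, along the slide's own -y, from a brass hexagon gland on the block's -y end, 32 mm above the bench. The tip stands 3 mm proud of the gland at value 0 and 33 mm when fully out, when a dark ring at its root shows.
- carriage (a joint): Position of the aluminium carriage along its rails (m), growing towards the slide's own +y: starts from 0 to 0.08; 0.200 is against the rubber stops at the far end. It slides with 2.5 N of friction and stays where it is left.
- push_face (a point): Centre of the carriage's upright face on its own -y side, 98 mm wide (along own x), from 43 to 73 mm above the bench: push here towards own +y. The carriage is a block 98 by 100 by 30 mm with a black board nest on top that reaches 80 mm. At least 42 mm lie open between this face and the -y end block.
- board: Loose green circuit board, 52 by 100 mm, 14 mm high; origin under its centre. Leave alone.
- shell: Loose violet printed shell, about 120 by 76 by 24 mm; origin under its middle. Leave alone.
- oil_bottle: Loose white oil bottle with black cap, 50 mm across, 130 mm high; origin under its centre. Leave alone.
- screwdriver: Loose screwdriver, 190 mm long, lying on the bench. Leave alone.
- bearing: Loose steel ball bearing, 32 mm across, 10 mm high, on the base plate between pump and slide; origin under its centre. Leave alone.
- grease_jar: Loose white jar, 34 mm across, 36 mm high, on the base plate in front of the pin; origin under its centre. Leave alone.

How it is judged:
By the outcome, as a careful person would: the job done as asked, in the order asked, and still so for the second after the job is handed in, with the robot touching nothing.
It also fails if it takes over 53 s, if anything falls off the work surface, if the arm or the gripper's body presses on something with over 40 N, if the wrist force passes 120 N, or if a joint passes its speed limit or range.

## Working session

There is one attempt and no reset: what is moved stays moved. The work goes in short steps, Python scripts to look and compute and a tool call to move; the robot and the scene stay as the last step left them, time stands still between calls to the robot, and variables do not carry over. Pictures are saved under pics/ and viewed, and the job is handed in when it is done.

Besides the shell and the picture viewer there is one more tool, called after "Request:" by a JSON object that holds its "name" and its "arguments". drive_tool: Moves the arm, as the interface text tells. Its arguments: {"type":"object","properties":{"steps":{"type":"array"},"force":{"type":"number"}},"required":["steps"]}

```bash
mkdir -p pics; ls
python3 - <<'E'
from plant import robot
import cv2
s=robot.read_state();print(s)
for n in("top","side","wrist"):
    c=robot.get_calibration(n);print(n,c)
    p,d=robot.read_camera(n);cv2.imwrite(f"pics/{n}0.png",p)
    import numpy as np;np.save(f"{n}0.npy",d)
E
```

```text
pics
{'t': 0.0, 'q': array([ 1.18458011e+00,  1.31147694e-01,  1.48921772e+00, -1.74458696e-05,
        1.52298887e+00, -8.53605402e-02]), 'dq': array([-0.00153121, -0.00099851, -0.00016427,  0.00048647,  0.00132924,
       -0.00107286]), 'joint_torque': array([ 9.73229871e-04, -5.59833598e+01, -4.91773081e+01,  7.66668445e-02,
        3.50260839e-02, -1.80628376e-04]), 'tool_pos': array([0.17756112, 0.57256054, 0.21762929]), 'orientation': array([-4.70742070e-01, -3.10572373e+00,  2.69664673e-03]), 'force': array([ 0.22910867, -0.74985132, -0.17921056]), 'wrist_torque': array([ 0.038907  , -0.00109733, -0.01181699]), 'opening': 0.09286271363124111}
top {'fx': 442.9157465440003, 'fy': 442.9157465440003, 'cx': 276.96391559133315, 'cy': 205.6707997742316, 'k1': -0.1321720026790655, 'eye': array([ 0.35186532, -0.02465902,  1.36851941]), 'attitude': array([-2.15079836,  2.11913904, -0.15666714])}
side {'fx': 425.56809569542384, 'fy': 425.56809569542384, 'cx': 279.79137612050016, 'cy': 208.228197571087, 'k1': -0.01361933293010716, 'eye': array([ 0.27788177, -0.60342869,  0.85273372]), 'attitude': array([-2.36373733,  0.49967475, -0.21700585])}
wrist {'fx': 344.67181781375956, 'fy': 344.67181781375956, 'cx': 275.313724475432, 'cy': 204.1146265381449, 'k1': 0.02795556328557367, 'eye': array([0.09951452, 0.59928953, 0.38362048]), 'attitude': array([2.32796222, 1.71644691, 0.25289528])}
```

View pics/top0.png

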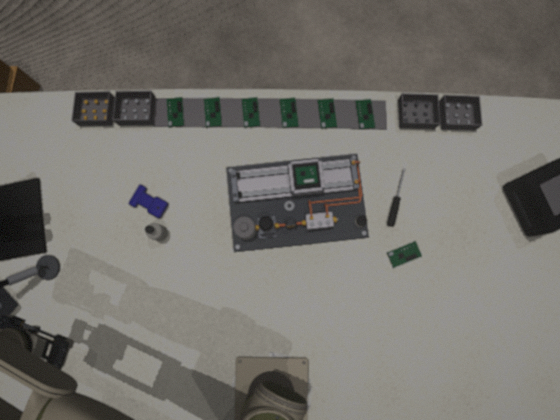

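View pics/side0.png

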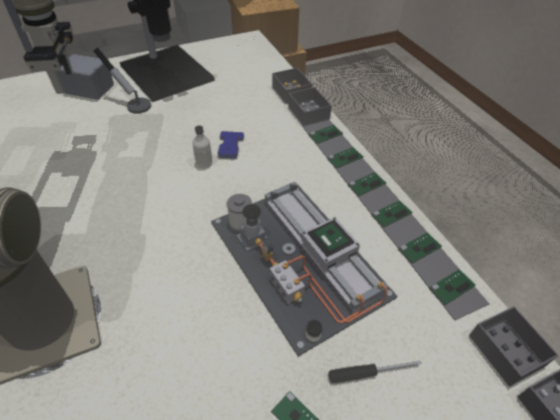

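View pics/wrist0.png

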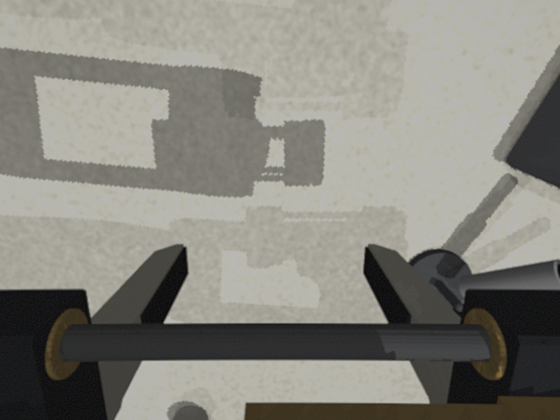

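The top view shows the plate with corners near (227,166), (358,155), (368,238) and (233,251). The reservoir is at about (245,228), the button at about (266,225), the carriage at about (307,176), and the pin end at about (336,220). I'll zoom in next.

```bash
cat > h.py <<'E'
import numpy as np,cv2
from scipy.spatial.transform import Rotation as R
from plant import robot
def ray(c,u,v):
    K=np.array([[c['fx'],0,c['cx']],[0,c['fy'],c['cy']],[0,0,1.]])
    p=cv2.undistortPoints(np.array([[[u,v]]],float),K,np.array([c['k1'],0,0,0.]))[0,0]
    return R.from_rotvec(c['attitude']).apply([p[0],p[1],1])
def onz(c,u,v,z):
    r=ray(c,u,v);return c['eye']+r*(z-c['eye'][2])/r[2]
def proj(c,P):
    q=R.from_rotvec(c['attitude']).inv().apply(np.array(P)-c['eye']);x=q[:2]/q[2]
    x=x*(1+c['k1']*(x@x));return np.array([c['fx']*x[0]+c['cx'],c['fy']*x[1]+c['cy']])
E
python3 - <<'E'
import cv2
p=cv2.imread('pics/top0.png')[140:265,215:385];cv2.imwrite('pics/topz.png',cv2.resize(p,None,fx=4.7,fy=4.7,interpolation=cv2.INTER_CUBIC))
p=cv2.imread('pics/side0.png')[175:355,205:405];cv2.imwrite('pics/sidez.png',cv2.resize(p,None,fx=3.3,fy=3.3,interpolation=cv2.INTER_CUBIC))
E
```

```text
(no output)
```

View pics/topz.png

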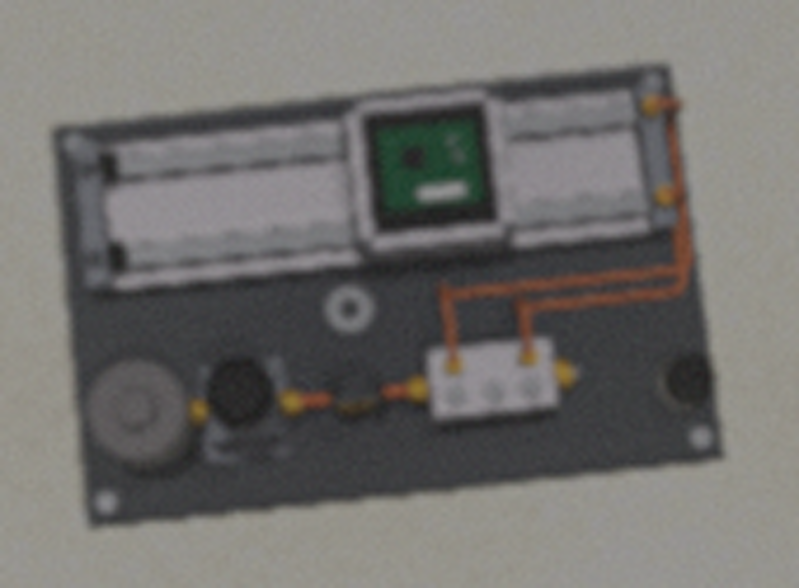

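View pics/sidez.png

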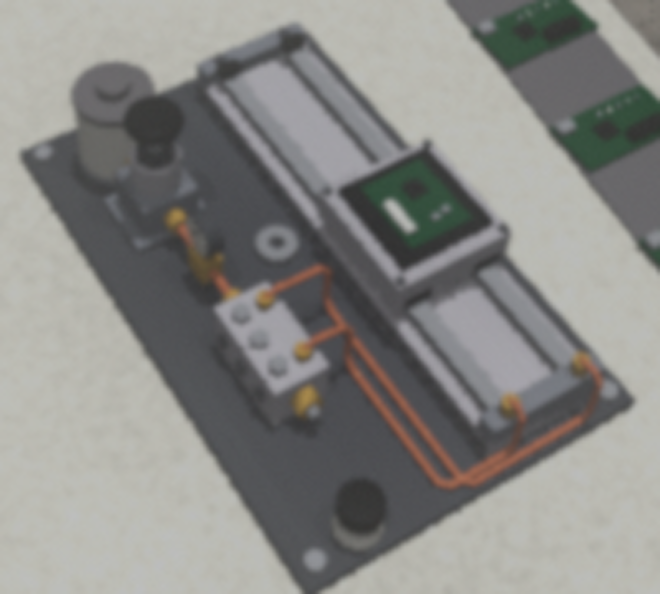

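The zoomed top view shows the plate corners at (53,128), (668,65), (722,457) and (90,525), and the button at (241,390). The side view agrees, with the button top at (154,118).

Run:
```python
from h import *
T=robot.get_calibration('top');S=robot.get_calibration('side')
t=lambda u,v:(u/4.7+215,v/4.7+140)
s=lambda u,v:(u/3.3+205,v/3.3+175)
L=np.array([[.135,.21],[.135,-.21],[-.135,-.21],[-.135,.21]])
for c,f,pts in((T,t,[(53,128),(668,65),(722,457),(90,525)]),(S,s,[(297,25),(634,402),(308,592),(22,152)])):
    W=np.array([onz(c,*f(*p),.01)[:2] for p in pts]);o=W.mean(0)
    A=(L[:,0]+1j*L[:,1]);w=(W-o)@[1,1j];yaw=np.angle((w*A.conj()).sum())
    print(o,yaw,np.abs(w-A*np.exp(1j*yaw)))
    Rm=np.array([[np.cos(yaw),-np.sin(yaw)],[np.sin(yaw),np.cos(yaw)]])
    print('button pred',o+Rm@[-.07,.1])
    loc=lambda p:(p[:2]-o)@Rm
    if c is T:
        print('btn',onz(c,*t(241,386),.121), 'near/far face edges', loc(onz(c,*t(498,170),.08)),loc(onz(c,*t(505,170),.073)),'cap',loc(onz(c,*t(140,405),.096)),'jar',loc(onz(c,*t(688,380),.046)),loc(onz(c,*t(575,373),.032)))
    else:
        print('btn',onz(c,*s(154,118),.121),'pinTip',loc(onz(c,*s(313,411),.032)),'jar',loc(onz(c,*s(360,500),.046)), 'face',loc(onz(c,*s(405,300),.073)),loc(onz(c,*s(507,235),.073)))
```

```text
[ 0.57951429 -0.07020748] 0.12064728355566501 [0.00161038 0.00227333 0.00217963 0.00246109]
button pred [0.49798765 0.02064078]
btn [0.50132934 0.01940104 0.121     ] near/far face edges [ 0.05799795 -0.07673099] [ 0.05904091 -0.081988  ] cap [-0.06890272  0.16192372] jar [-0.0843758  -0.18565907] [-0.07048383 -0.11574809]
[ 0.58104028 -0.07076524] 0.12716127733339977 [0.00593735 0.00411228 0.00164224 0.00586355]
button pred [0.49892358 0.01955003]
btn [0.49982022 0.01513028 0.121     ] pinTip [-0.0692894  -0.11457379] jar [-0.08375438 -0.18831998] face [ 0.01491544 -0.09479587] [ 0.10814929 -0.08708089]
```

```bash
cat >> h.py <<'E'
def rel(P,s=None):
    s=s or robot.read_state()
    return R.from_rotvec(s['orientation']).inv().apply(np.array(P)-s['tool_pos'])/.3
O=np.array([.580,-.0705]);YAW=.122
def own(x,y):
    c,n=np.cos(YAW),np.sin(YAW);return O+[c*x-n*y,n*x+c*y]
E
python3 - <<'E'
from h import *
s=robot.read_state();print(R.from_rotvec(s['orientation']).as_matrix())
P=[.4995,.019,.14];print(rel(P),rel([.4995,.019,.103]),own(-.07,.1),own(.065,-.115))
E
```

```text
[[-9.55109855e-01  2.96251406e-01 -5.18205879e-04]
 [ 2.96251841e-01  9.55108954e-01 -1.31649572e-03]
 [ 1.04929367e-04 -1.41091748e-03 -9.99998999e-01]]
[-1.57167809 -1.44444819  0.26127226] [-1.57169103 -1.44427417  0.38460547] [0.49835054 0.02023789] [ 0.65851209 -0.17673489]
```

Request:
{"name": "drive_tool", "arguments": {"steps": [{"jaw": 0,"tx": -0.8,"ty": -0.74,"tz": 0},{"jaw": 0,"tx": -0.8,"ty": -0.74,"tz": 0},{"jaw": 0,"tx": -0.8,"ty": -0.74,"tz": 0},{"jaw": 0,"tx": -0.8,"ty": -0.74,"tz": 0},{"jaw": 0,"tx": -0.8,"ty": -0.74,"tz": 0},{"jaw": 0,"tx": -0.8,"ty": -0.74,"tz": 0},{"jaw": 0,"tx": -0.8,"ty": -0.74,"tz": 0}], "force": 20}}

```text
schema error: expected keys jaw, tx, ty, tz, turn
```

Request:
{"name": "drive_tool", "arguments": {"steps": [{"jaw": 0,"tx": -0.77,"ty": -0.7,"tz": 0.1,"turn": -0.135},{"jaw": 0,"tx": -0.77,"ty": -0.7,"tz": 0.1,"turn": -0.135},{"jaw": 0,"tx": -0.77,"ty": -0.7,"tz": 0.1,"turn": -0.135},{"jaw": 0,"tx": -0.77,"ty": -0.7,"tz": 0.1,"turn": -0.135},{"jaw": 0,"tx": -0.77,"ty": -0.7,"tz": 0.1,"turn": -0.135},{"jaw": 0,"tx": -0.77,"ty": -0.7,"tz": 0.1,"turn": -0.135},{"jaw": 0,"tx": -0.77,"ty": -0.7,"tz": 0.1,"turn": -0.135},{"jaw": 0,"tx": -0.77,"ty": -0.7,"tz": 0.1,"turn": -0.135}]}}

```text
t: 0.95
tool_pos: [0.337, 0.302, 0.1882]
orientation: [0.188, -3.136, 0.001]
force: [-0.1, 0.2, -0.3]
opening: 0.0334
```

Run:
```python
from h import *
c=robot.get_calibration('wrist')
s=robot.read_state();print(s['t'],s['tool_pos'],s['orientation'],s['opening'],s['force'],R.from_rotvec(s['orientation']).as_matrix()[:,1])
p,d=robot.read_camera('wrist');cv2.imwrite('pics/w1.png',p)
print(rel([.4995,.019,.13]))
for n,P in(('w',[.4995,.019,.121]),):print(proj(c,P))
p,d=robot.read_camera('side');cv2.imwrite('pics/s1.png',cv2.resize(p[175:355,205:405],None,fx=3.3,fy=3.3,interpolation=cv2.INTER_CUBIC))
```

```text
0.95 [0.33704995 0.30197621 0.1881827 ] [ 1.87647452e-01 -3.13568086e+00  1.12410018e-03] 0.03336951686245038 [-0.05782917  0.17387917 -0.31838572] [-1.19258309e-01  9.92863017e-01 -6.96377654e-04]
[-0.42554987 -1.00619587  0.19457272]
[-105.870042    370.34794593]
```

View pics/w1.png

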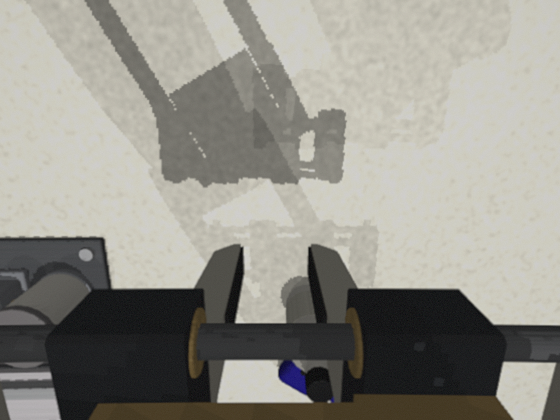

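View pics/s1.png

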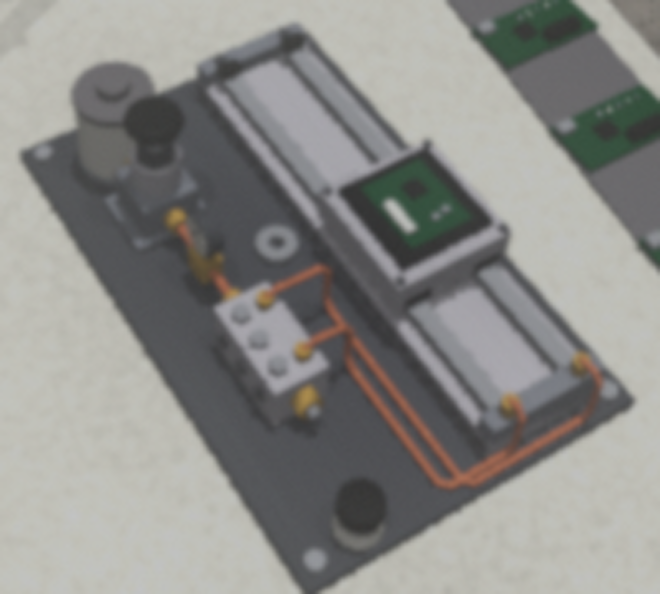

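The first call was refused because every row needs all keys. The second one worked, and the jaws now lie along the slide's own y. The side view is unchanged: button (154,118), pin tip (313,411). Next I'll go above the button.

Request:
{"name": "drive_tool", "arguments": {"steps": [{"jaw": 0,"tx": -0.425,"ty": -1.0,"tz": 0.1,"turn": 0},{"jaw": 0,"tx": -0.425,"ty": -1.0,"tz": 0.1,"turn": 0},{"jaw": 0,"tx": -0.425,"ty": -1.0,"tz": 0.1,"turn": 0},{"jaw": 0,"tx": -0.425,"ty": -1.0,"tz": 0.1,"turn": 0},{"jaw": 0,"tx": -0.425,"ty": -1.0,"tz": 0.1,"turn": 0},{"jaw": 0,"tx": -0.425,"ty": -1.0,"tz": 0.1,"turn": 0},{"jaw": 0,"tx": -0.425,"ty": -1.0,"tz": 0.1,"turn": 0},{"jaw": 0,"tx": -0.425,"ty": -1.0,"tz": 0.1,"turn": 0},{"jaw": 0,"tx": -0.425,"ty": -1.0,"tz": 0.1,"turn": 0}]}}

```text
t: 1.95
tool_pos: [0.4996, 0.023, 0.1583]
orientation: [0.194, -3.135, -0.001]
force: [-0.2, -0.3, -0.7]
opening: 0.0005
```

Run:
```python
from h import *
c=robot.get_calibration('wrist')
s=robot.read_state();print(s['t'],s['tool_pos'],s['opening'],s['force'])
p,d=robot.read_camera('wrist');cv2.imwrite('pics/w2.png',p)
print(rel([.4995,.019,.13]))
print(proj(c,[.4995,.019,.121]),proj(c,s['tool_pos']))
p,d=robot.read_camera('side');cv2.imwrite('pics/s2.png',cv2.resize(p[175:355,205:405],None,fx=3.3,fy=3.3,interpolation=cv2.INTER_CUBIC))
```

```text
1.95 [0.49959386 0.02304823 0.15833781] 0.0005177678298886996 [-0.24905888 -0.27359302 -0.70811386]
[ 0.00149986 -0.0151604   0.09499327]
[265.01480592 233.10751196] [270.58451628 260.31436673]
```

View pics/w2.png

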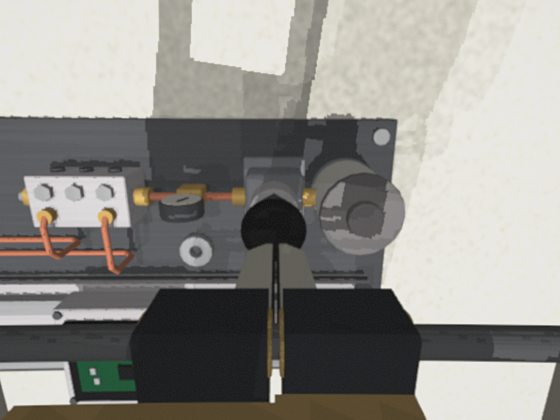

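View pics/s2.png

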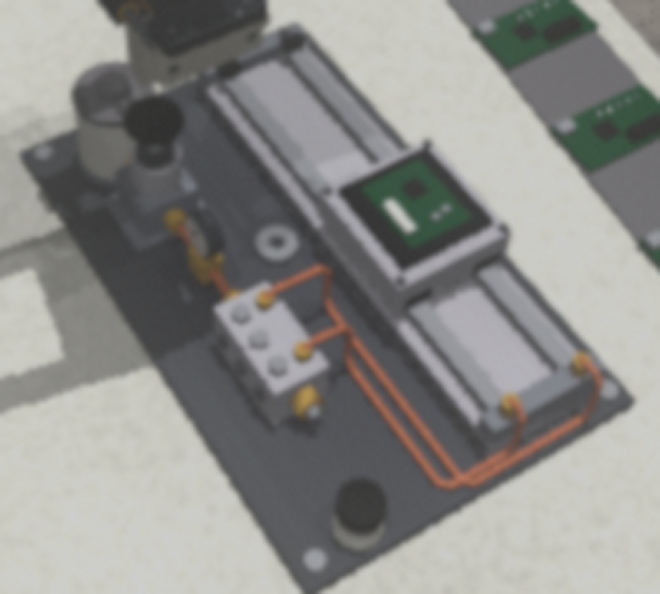

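The wrist view shows the button as a black disc about (241..306, top edge 196), so its centre is near (273,228). The shut fingers are just ahead of it.

Run:
```python
from h import *
c=robot.get_calibration('wrist')
print(onz(c,273.5,228.5,.118), rel([.500,.0165,.123]))
```

```text
[0.49675178 0.02475013 0.118     ] [ 0.00068941 -0.02419098  0.11876321]
```

Request:
{"name": "drive_tool", "arguments": {"steps": [{"jaw": 0,"tx": 0,"ty": -0.01,"tz": 0.1,"turn": 0},{"jaw": 0,"tx": 0,"ty": -0.01,"tz": 0.115,"turn": 0},{"jaw": 0,"tx": 0,"ty": -0.01,"tz": 0.13,"turn": 0},{"jaw": 0,"tx": 0,"ty": -0.01,"tz": 0.15,"turn": 0},{"jaw": 0,"tx": 0,"ty": -0.01,"tz": 0.17,"turn": 0},{"jaw": 0,"tx": 0,"ty": -0.01,"tz": 0.18,"turn": 0},{"jaw": 0,"tx": 0,"ty": -0.01,"tz": 0.185,"turn": 0},{"jaw": 0,"tx": 0,"ty": -0.01,"tz": 0.185,"turn": 0}]}}

```text
t: 2.85
tool_pos: [0.4998, 0.0201, 0.1049]
orientation: [0.195, -3.135, -0.001]
force: [-7.3, 1.6, 10.3]
opening: 0.0006
```

Run:
```python
from h import *
s=robot.read_state();print(s['t'],s['tool_pos'],s['opening'],s['force'])
p,d=robot.read_camera('side');cv2.imwrite('pics/s3.png',cv2.resize(p[175:355,205:405],None,fx=3.3,fy=3.3,interpolation=cv2.INTER_CUBIC))
```

```text
2.85 [0.49980063 0.02013531 0.10485666] 0.0005907852210950826 [-7.27463174  1.62958326 10.29561612]
```

View pics/s3.png

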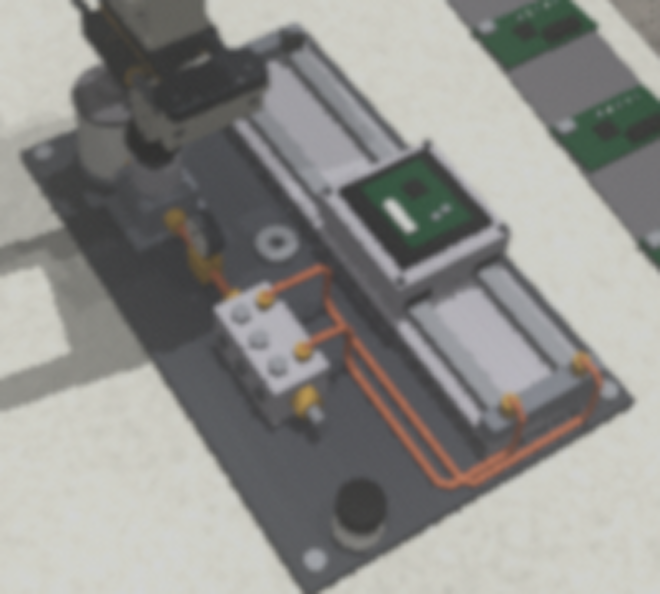

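Pressed about 16 mm at 10 N; the pin tip has moved to about (318,418). I'll go to the bottom stop.

Request:
{"name": "drive_tool", "arguments": {"steps": [{"jaw": 0,"tx": 0,"ty": 0,"tz": 0.008,"turn": 0},{"jaw": 0,"tx": 0,"ty": 0,"tz": 0.015,"turn": 0}]}}

```text
t: 3.1
tool_pos: [0.5003, 0.0201, 0.103]
orientation: [-0.195, 3.135, 0.001]
force: [-23.9, 2.0, 45.8]
opening: 0.0006
```

Request:
{"name": "drive_tool", "arguments": {"steps": [{"jaw": 0,"tx": 0,"ty": 0,"tz": -0.08,"turn": 0},{"jaw": 0,"tx": 0,"ty": 0,"tz": -0.08,"turn": 0},{"jaw": 0,"tx": 0,"ty": 0,"tz": -0.08,"turn": 0},{"jaw": 0,"tx": 0,"ty": 0,"tz": -0.08,"turn": 0}]}}

```text
t: 3.5
tool_pos: [0.4997, 0.0194, 0.1223]
orientation: [0.194, -3.135, -0.0]
force: [0.5, -0.4, 0.5]
opening: 0.0008
```

Run:
```python
from h import *
s=robot.read_state();print(s['t'],s['tool_pos'],s['opening'],s['force'])
p,d=robot.read_camera('side');cv2.imwrite('pics/s4.png',cv2.resize(p[175:355,205:405],None,fx=3.3,fy=3.3,interpolation=cv2.INTER_CUBIC))
```

```text
3.5 [0.49970015 0.01937997 0.12234052] 0.0008098781772061791 [ 0.54304247 -0.42726269  0.52261037]
```

View pics/s4.png

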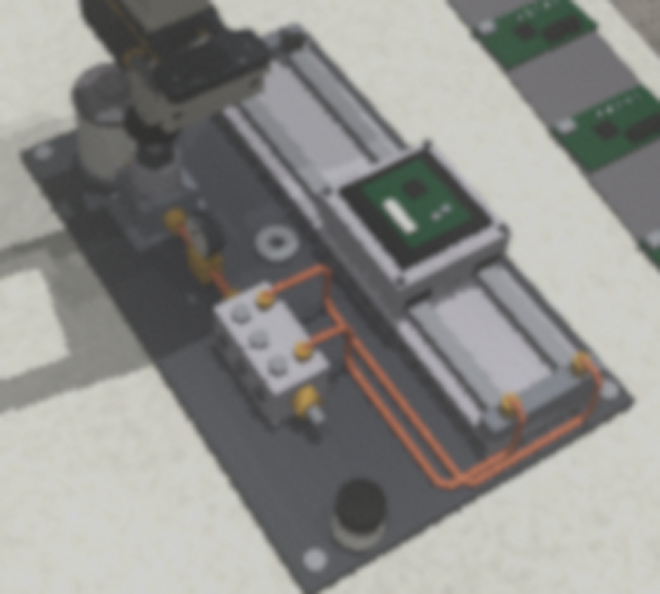

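The bottom stop is at z 0.103 (46 N with overtravel, so I'll use a little less). The button is released now. Next is a faster stroke, with the depth checked.

Request:
{"name": "drive_tool", "arguments": {"steps": [{"jaw": 0,"tx": 0,"ty": 0,"tz": 0.03,"turn": 0},{"jaw": 0,"tx": 0,"ty": 0,"tz": 0.055,"turn": 0},{"jaw": 0,"tx": 0,"ty": 0,"tz": 0.075,"turn": 0},{"jaw": 0,"tx": 0,"ty": 0,"tz": 0.075,"turn": 0}]}}

```text
t: 3.95
tool_pos: [0.5003, 0.0192, 0.1031]
orientation: [-0.194, 3.135, 0.0]
force: [-15.1, 1.4, 32.2]
opening: 0.0006
```

Request:
{"name": "drive_tool", "arguments": {"steps": [{"jaw": 0,"tx": 0,"ty": 0,"tz": -0.09,"turn": 0},{"jaw": 0,"tx": 0,"ty": 0,"tz": -0.09,"turn": 0},{"jaw": 0,"tx": 0,"ty": 0,"tz": -0.09,"turn": 0},{"jaw": 0,"tx": 0,"ty": 0,"tz": -0.09,"turn": 0}]}}

```text
t: 4.35
tool_pos: [0.4991, 0.0191, 0.1257]
orientation: [0.193, -3.134, -0.0]
force: [-0.4, 0.5, -1.0]
opening: 0.0004
```

```bash
cat > look.py <<'E'
from h import *
import sys
s=robot.read_state();print(s['t'],s['tool_pos'],s['opening'],s['force'])
p,d=robot.read_camera('side');cv2.imwrite(f'pics/{sys.argv[1]}.png',cv2.resize(p[260:350,250:340],None,fx=6,fy=6,interpolation=cv2.INTER_CUBIC))
E
python3 look.py s5
```

```text
4.35 [0.49909333 0.0191169  0.12566951] 0.0004415388329106251 [-0.35919773  0.53175363 -0.97985841]
```

View pics/s5.png

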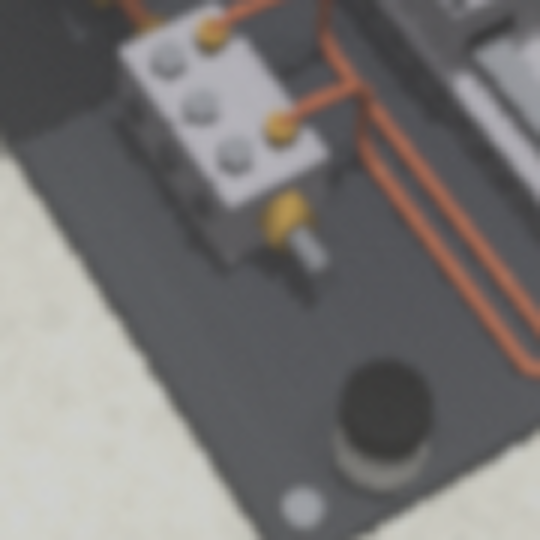

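The pin is now clearly further out, with its tip near (318,262). Two more strokes.

Request:
{"name": "drive_tool", "arguments": {"steps": [{"jaw": 0,"tx": 0,"ty": 0,"tz": 0.04,"turn": 0},{"jaw": 0,"tx": 0,"ty": 0,"tz": 0.07,"turn": 0},{"jaw": 0,"tx": 0,"ty": 0,"tz": 0.09,"turn": 0},{"jaw": 0,"tx": 0,"ty": 0,"tz": 0.09,"turn": 0},{"jaw": 0,"tx": 0,"ty": 0,"tz": 0,"turn": 0},{"jaw": 0,"tx": 0,"ty": 0,"tz": 0,"turn": 0},{"jaw": 0,"tx": 0,"ty": 0,"tz": 0,"turn": 0},{"jaw": 0,"tx": 0,"ty": 0,"tz": 0,"turn": 0}]}}

```text
t: 5.2
tool_pos: [0.499, 0.0191, 0.1255]
orientation: [0.193, -3.133, -0.0]
force: [-0.4, -0.1, 0.9]
opening: 0.0
```

Request:
{"name": "drive_tool", "arguments": {"steps": [{"jaw": 0,"tx": 0,"ty": 0,"tz": 0.04,"turn": 0},{"jaw": 0,"tx": 0,"ty": 0,"tz": 0.07,"turn": 0},{"jaw": 0,"tx": 0,"ty": 0,"tz": 0.09,"turn": 0},{"jaw": 0,"tx": 0,"ty": 0,"tz": 0.09,"turn": 0},{"jaw": 0,"tx": 0,"ty": 0,"tz": 0,"turn": 0},{"jaw": 0,"tx": 0,"ty": 0,"tz": 0,"turn": 0},{"jaw": 0,"tx": 0,"ty": 0,"tz": 0,"turn": 0},{"jaw": 0,"tx": 0,"ty": 0,"tz": 0,"turn": 0}]}}

```text
t: 6.0
tool_pos: [0.4989, 0.0191, 0.1252]
orientation: [0.193, -3.133, -0.001]
force: [-0.7, -1.0, -0.2]
opening: 0.0003
```

```bash
python3 look.py s6
```

```text
6.0 [0.49888001 0.01911428 0.12521125] 0.0003401352381344389 [-0.74366035 -0.97537134 -0.23238457]
```

View pics/s6.png

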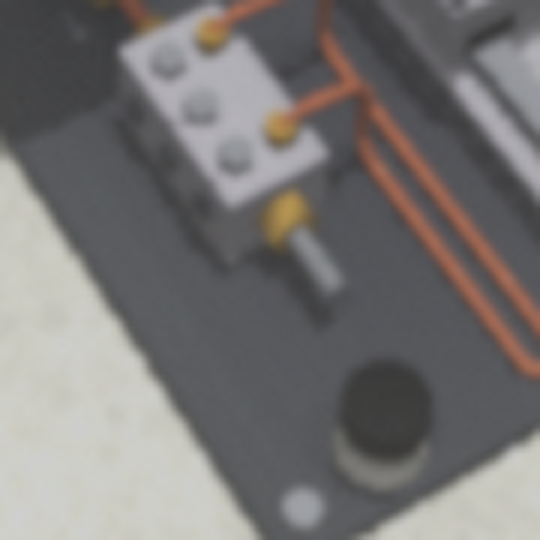

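The tip is at about (333,288), roughly 23 mm out of the gland. Two more strokes.

Request:
{"name": "drive_tool", "arguments": {"steps": [{"jaw": 0,"tx": 0,"ty": 0,"tz": 0.04,"turn": 0},{"jaw": 0,"tx": 0,"ty": 0,"tz": 0.07,"turn": 0},{"jaw": 0,"tx": 0,"ty": 0,"tz": 0.09,"turn": 0},{"jaw": 0,"tx": 0,"ty": 0,"tz": 0.09,"turn": 0},{"jaw": 0,"tx": 0,"ty": 0,"tz": 0,"turn": 0},{"jaw": 0,"tx": 0,"ty": 0,"tz": 0,"turn": 0},{"jaw": 0,"tx": 0,"ty": 0,"tz": 0,"turn": 0},{"jaw": 0,"tx": 0,"ty": 0,"tz": 0,"turn": 0}]}}

```text
t: 6.85
tool_pos: [0.499, 0.0191, 0.1254]
orientation: [0.193, -3.133, -0.0]
force: [-0.2, -0.2, -1.0]
opening: 0.0007
```

Request:
{"name": "drive_tool", "arguments": {"steps": [{"jaw": 0,"tx": 0,"ty": 0,"tz": 0.04,"turn": 0},{"jaw": 0,"tx": 0,"ty": 0,"tz": 0.07,"turn": 0},{"jaw": 0,"tx": 0,"ty": 0,"tz": 0.09,"turn": 0},{"jaw": 0,"tx": 0,"ty": 0,"tz": 0.09,"turn": 0},{"jaw": 0,"tx": 0,"ty": 0,"tz": 0,"turn": 0},{"jaw": 0,"tx": 0,"ty": 0,"tz": 0,"turn": 0},{"jaw": 0,"tx": 0,"ty": 0,"tz": 0,"turn": 0},{"jaw": 0,"tx": 0,"ty": 0,"tz": 0,"turn": 0}]}}

```text
t: 7.65
tool_pos: [0.4989, 0.0191, 0.1252]
orientation: [0.193, -3.133, -0.001]
force: [1.0, 0.6, -1.1]
opening: 0.0004
```

```bash
python3 look.py s7
```

```text
7.65 [0.4988663  0.01909228 0.12519847] 0.00044752909893991784 [ 0.98408482  0.61389436 -1.11362185]
```

View pics/s7.png

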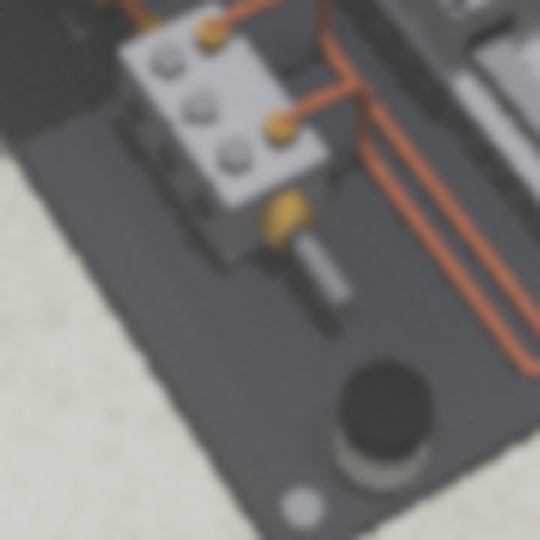

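The tip is at about (343,300), and a dark band shows at the root near (298,237). It moved less this time, so it is probably at the end. One more stroke will confirm that.

Request:
{"name": "drive_tool", "arguments": {"steps": [{"jaw": 0,"tx": 0,"ty": 0,"tz": 0.04,"turn": 0},{"jaw": 0,"tx": 0,"ty": 0,"tz": 0.07,"turn": 0},{"jaw": 0,"tx": 0,"ty": 0,"tz": 0.09,"turn": 0},{"jaw": 0,"tx": 0,"ty": 0,"tz": 0.09,"turn": 0},{"jaw": 0,"tx": 0,"ty": 0,"tz": 0,"turn": 0},{"jaw": 0,"tx": 0,"ty": 0,"tz": 0,"turn": 0},{"jaw": 0,"tx": 0,"ty": 0,"tz": 0,"turn": 0},{"jaw": 0,"tx": 0,"ty": 0,"tz": 0,"turn": 0}]}}

```text
t: 8.5
tool_pos: [0.499, 0.0191, 0.1254]
orientation: [0.193, -3.133, -0.0]
force: [-0.3, -0.2, -0.1]
opening: 0.0004
```

```bash
python3 look.py s8
python3 - <<'E'
from h import *
a=cv2.imread('pics/s7.png')[190:330,250:390];b=cv2.imread('pics/s8.png')[190:330,250:390]
print(cv2.absdiff(a,b).max())
cv2.imwrite('pics/cmp.png',cv2.resize(np.hstack([a,b]),None,fx=2.8,fy=2.8))
S=robot.get_calibration('side');Rm=R.from_euler('z',YAW).as_matrix()[:2,:2]
for n in((303,212),(318,262),(333,288),(346,298)):
    print((onz(S,n[0]/6+250,n[1]/6+260,.032)[:2]-O)@Rm)
s=robot.read_state()
print(rel([*own(.065,-.118),.18]),own(.065,-.118),rel([*own(.065,-.118),.055]))
E
```

```text
8.5 [0.49898119 0.01909278 0.12538473] 0.00035731329335319747 [-0.31682019 -0.22702822 -0.08570372]
3
[-0.06073884 -0.10725745]
[-0.06733342 -0.12729032]
[-0.06846469 -0.13880017]
[-0.06666914 -0.14450473]
[-0.4472693  -0.72317529 -0.18366835] [ 0.65887718 -0.17971259] [-0.44834464 -0.72337425  0.23299688]
```

View pics/cmp.png

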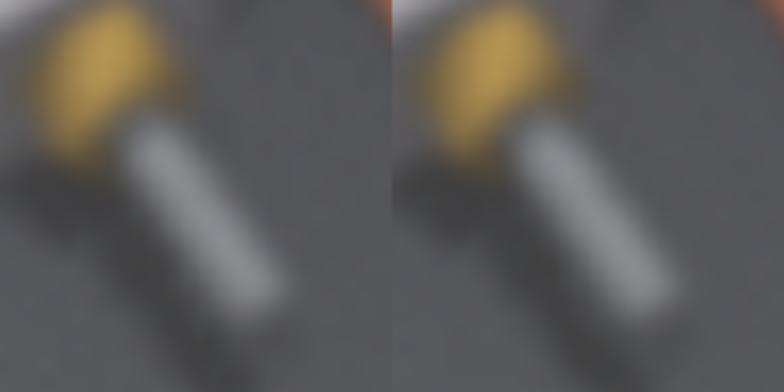

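The pictures before and after are the same (max difference 3), and the dark ring shows at the root: the pin is fully out. I'll rise and go over the gap on the -y side of the carriage.

Request:
{"name": "drive_tool", "arguments": {"steps": [{"jaw": 0,"tx": 0,"ty": 0,"tz": -0.18,"turn": 0},{"jaw": 0,"tx": -0.1,"ty": -0.1,"tz": -0.2,"turn": 0},{"jaw": 0,"tx": -0.45,"ty": -0.75,"tz": -0.2,"turn": 0},{"jaw": 0,"tx": -0.45,"ty": -0.75,"tz": -0.2,"turn": 0},{"jaw": 0,"tx": -0.45,"ty": -0.75,"tz": -0.2,"turn": 0},{"jaw": 0,"tx": -0.45,"ty": -0.75,"tz": -0.2,"turn": 0},{"jaw": 0,"tx": -0.45,"ty": -0.75,"tz": -0.2,"turn": 0},{"jaw": 0,"tx": -0.45,"ty": -0.75,"tz": -0.2,"turn": 0},{"jaw": 0,"tx": -0.45,"ty": -0.75,"tz": -0.2,"turn": 0},{"jaw": 0,"tx": -0.45,"ty": -0.75,"tz": -0.2,"turn": 0}]}}

```text
t: 9.55
tool_pos: [0.6609, -0.1864, 0.1864]
orientation: [0.195, -3.134, -0.001]
force: [0.4, 0.8, 0.2]
opening: 0.0006
```

Run:
```python
from h import *
c=robot.get_calibration('wrist')
s=robot.read_state();print(s['t'],s['tool_pos'],s['orientation'],s['force'])
p,d=robot.read_camera('wrist');cv2.imwrite('pics/w9.png',p)
print(rel([*own(.065,-.125),.057]))
print(proj(c,[*own(.065,-.125),.043]),proj(c,[*own(.065,-.177),.046]))
p,d=robot.read_camera('side');cv2.imwrite('pics/s9.png',cv2.resize(p[175:355,205:405],None,fx=3.3,fy=3.3,interpolation=cv2.INTER_CUBIC))
```

```text
9.55 [ 0.66094256 -0.18636256  0.18636214] [ 1.94891952e-01 -3.13424737e+00 -1.37588190e-03] [0.41234823 0.84153583 0.23308141]
[ 0.00437647 -0.00097888  0.43282693]
[272.42272712 190.08211499] [215.6943652  190.75283298]
```

View pics/w9.png

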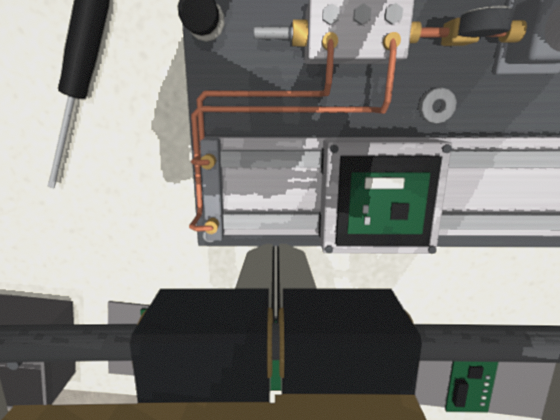

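View pics/s9.png

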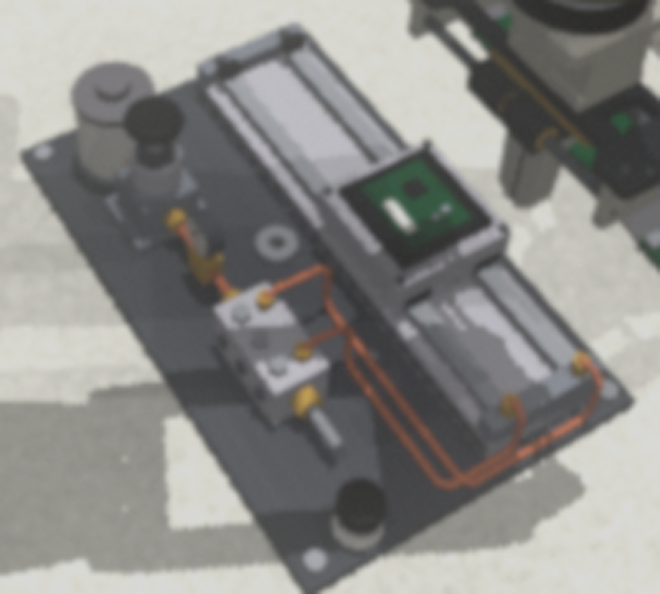

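The fingers are over the gap: the end block edge is at x≈221, the carriage face at x≈322, and the fingers land at ≈272. The pin's dark ring also shows at (290,33). Descending.

Request:
{"name": "drive_tool", "arguments": {"steps": [{"jaw": 0,"tx": 0,"ty": 0,"tz": 0.15,"turn": 0},{"jaw": 0,"tx": 0,"ty": 0,"tz": 0.3,"turn": 0},{"jaw": 0,"tx": 0,"ty": 0,"tz": 0.38,"turn": 0},{"jaw": 0,"tx": 0,"ty": 0,"tz": 0.43,"turn": 0},{"jaw": 0,"tx": 0,"ty": 0,"tz": 0.43,"turn": 0}]}}

```text
t: 10.15
tool_pos: [0.66, -0.1864, 0.0559]
orientation: [0.195, -3.132, -0.002]
force: [-0.1, 1.0, 0.7]
opening: 0.0005
```

Request:
{"name": "drive_tool", "arguments": {"steps": [{"jaw": 0,"tx": 0,"ty": 0.03,"tz": 0,"turn": 0},{"jaw": 0,"tx": 0,"ty": 0.06,"tz": 0,"turn": 0},{"jaw": 0,"tx": 0,"ty": 0.09,"tz": 0,"turn": 0},{"jaw": 0,"tx": 0,"ty": 0.12,"tz": 0,"turn": 0},{"jaw": 0,"tx": 0,"ty": 0.15,"tz": 0,"turn": 0},{"jaw": 0,"tx": 0,"ty": 0.15,"tz": 0,"turn": 0}]}}

```text
t: 10.75
tool_pos: [0.6562, -0.1413, 0.0586]
orientation: [-0.195, 3.135, 0.001]
force: [-0.6, 0.8, -0.0]
opening: 0.0005
```

Run:
```python
from h import *
s=robot.read_state();print(s['t'],s['tool_pos'],s['orientation'],s['force'],(s['tool_pos'][:2]-O)@R.from_euler('z',YAW).as_matrix()[:2,:2])
p,d=robot.read_camera('side');cv2.imwrite('pics/s10.png',cv2.resize(p[175:355,205:405],None,fx=3.3,fy=3.3,interpolation=cv2.INTER_CUBIC))
```

```text
10.75 [ 0.6561775  -0.14132598  0.05858128] [-1.95481681e-01  3.13513507e+00  8.32704249e-04] [-0.57788794  0.78055139 -0.00106385] [ 0.06699194 -0.07957016]
```

View pics/s10.png

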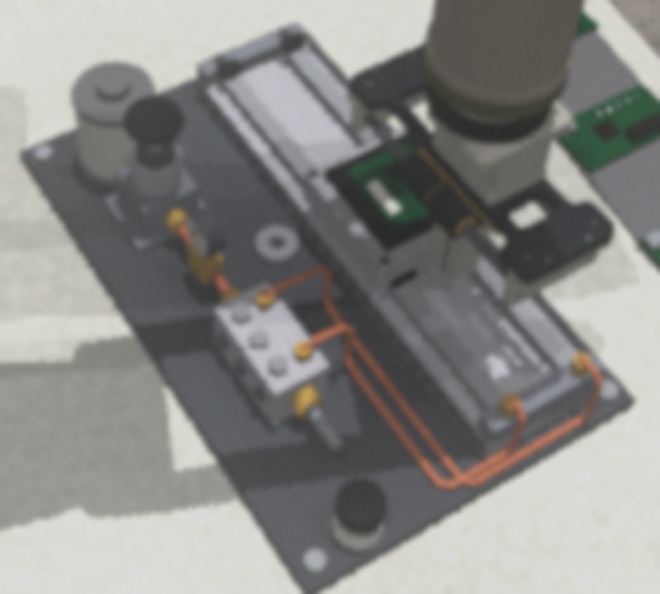

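The carriage is moving (lower corner from (405,300) to about (388,280)). About 127 mm to go.

Request:
{"name": "drive_tool", "arguments": {"steps": [{"jaw": 0,"tx": 0,"ty": 0.04,"tz": 0,"turn": 0},{"jaw": 0,"tx": 0,"ty": 0.08,"tz": 0,"turn": 0},{"jaw": 0,"tx": 0,"ty": 0.12,"tz": 0,"turn": 0},{"jaw": 0,"tx": 0,"ty": 0.16,"tz": 0,"turn": 0},{"jaw": 0,"tx": 0,"ty": 0.2,"tz": 0,"turn": 0},{"jaw": 0,"tx": 0,"ty": 0.24,"tz": 0,"turn": 0},{"jaw": 0,"tx": 0,"ty": 0.28,"tz": 0,"turn": 0},{"jaw": 0,"tx": 0,"ty": 0.31,"tz": 0,"turn": 0},{"jaw": 0,"tx": 0,"ty": 0.34,"tz": 0,"turn": 0},{"jaw": 0,"tx": 0,"ty": 0.36,"tz": 0,"turn": 0},{"jaw": 0,"tx": 0,"ty": 0.38,"tz": 0,"turn": 0}]}}

```text
t: 11.9
tool_pos: [0.6419, -0.0294, 0.058]
orientation: [0.194, -3.135, 0.0]
force: [-1.0, -3.0, -0.6]
opening: 0.0006
```

Request:
{"name": "drive_tool", "arguments": {"steps": [{"jaw": 0,"tx": 0,"ty": 0.01,"tz": 0,"turn": 0},{"jaw": 0,"tx": 0,"ty": 0.02,"tz": 0,"turn": 0},{"jaw": 0,"tx": 0,"ty": 0.03,"tz": 0,"turn": 0}]}}

```text
t: 12.2
tool_pos: [0.6408, -0.021, 0.058]
orientation: [0.193, -3.135, 0.0]
force: [-0.7, -2.9, -0.3]
opening: 0.0005
```

Still only the 2.5 N of friction, so I'll creep until the stops are felt.

Request:
{"name": "drive_tool", "arguments": {"steps": [{"jaw": 0,"tx": 0,"ty": 0.006,"tz": 0,"turn": 0},{"jaw": 0,"tx": 0,"ty": 0.012,"tz": 0,"turn": 0},{"jaw": 0,"tx": 0,"ty": 0.012,"tz": 0,"turn": 0}]}}

```text
t: 12.5
tool_pos: [0.6404, -0.0171, 0.058]
orientation: [0.194, -3.135, -0.001]
force: [-1.0, -1.2, -0.5]
opening: 0.0003
```

Request:
{"name": "drive_tool", "arguments": {"steps": [{"jaw": 0,"tx": 0,"ty": 0.006,"tz": 0,"turn": 0},{"jaw": 0,"tx": 0,"ty": 0.012,"tz": 0,"turn": 0}]}}

```text
t: 12.7
tool_pos: [0.64, -0.0138, 0.0581]
orientation: [0.193, -3.136, 0.0]
force: [-0.2, -2.5, -1.7]
opening: 0.0008
```

Run:
```python
from h import *
s=robot.read_state();print(s['t'],s['force'],(s['tool_pos'][:2]-O)@R.from_euler('z',YAW).as_matrix()[:2,:2])
p,d=robot.read_camera('side');cv2.imwrite('pics/s11.png',cv2.resize(p[175:355,205:405],None,fx=3.3,fy=3.3,interpolation=cv2.INTER_CUBIC))
```

```text
12.7 [-0.24851674 -2.52823836 -1.74271335] [0.06647335 0.04895262]
```

View pics/s11.png

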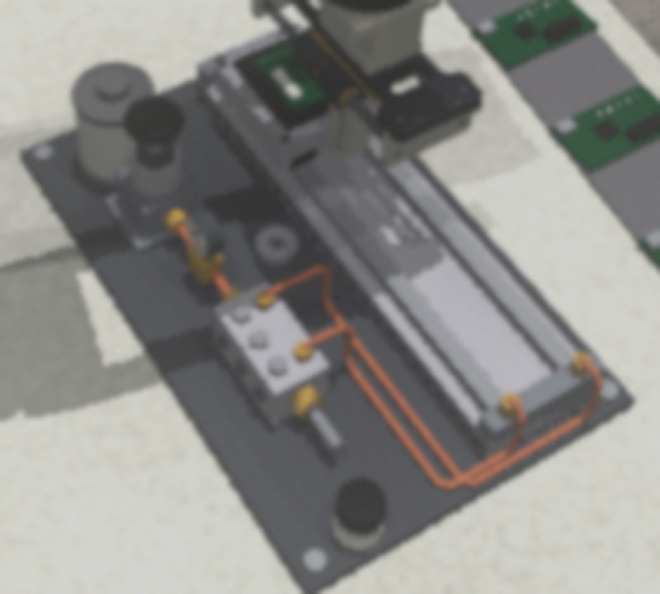

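The carriage is near the far block (nest corner about (238,62)), with still no stop force. I'll keep creeping.

Request:
{"name": "drive_tool", "arguments": {"steps": [{"jaw": 0,"tx": 0,"ty": 0.006,"tz": 0,"turn": 0},{"jaw": 0,"tx": 0,"ty": 0.012,"tz": 0,"turn": 0}]}}

```text
t: 12.95
tool_pos: [0.6397, -0.0114, 0.0581]
orientation: [-0.193, 3.135, -0.003]
force: [1.2, -12.9, -2.8]
opening: 0.0008
```

Request:
{"name": "drive_tool", "arguments": {"steps": [{"jaw": 0,"tx": 0,"ty": 0.006,"tz": 0,"turn": 0},{"jaw": 0,"tx": 0,"ty": 0.01,"tz": 0,"turn": 0}]}}

```text
t: 13.15
tool_pos: [0.6397, -0.0113, 0.0582]
orientation: [-0.192, 3.135, -0.01]
force: [1.9, -21.8, -4.4]
opening: 0.0003
```

At the stops: the force rose to 22 N with no more travel. I'll back off and rise.

Request:
{"name": "drive_tool", "arguments": {"steps": [{"jaw": 0,"tx": 0,"ty": -0.01,"tz": 0,"turn": 0},{"jaw": 0,"tx": 0,"ty": -0.03,"tz": 0,"turn": 0},{"jaw": 0,"tx": 0,"ty": -0.1,"tz": 0,"turn": 0},{"jaw": 0,"tx": 0,"ty": -0.15,"tz": 0,"turn": 0},{"jaw": 0,"tx": 0,"ty": -0.15,"tz": -0.15,"turn": 0},{"jaw": 0,"tx": 0,"ty": -0.15,"tz": -0.3,"turn": 0},{"jaw": 0,"tx": 0,"ty": -0.3,"tz": -0.45,"turn": 0},{"jaw": 0,"tx": 0,"ty": -0.45,"tz": -0.5,"turn": 0},{"jaw": 0,"tx": 0,"ty": -0.6,"tz": -0.5,"turn": 0},{"jaw": 0,"tx": 0,"ty": -0.6,"tz": -0.5,"turn": 0},{"jaw": 0,"tx": 0,"ty": -0.6,"tz": -0.5,"turn": 0}]}}

```text
t: 14.25
tool_pos: [0.6613, -0.1876, 0.2081]
orientation: [-0.189, 3.136, 0.001]
force: [-0.8, 0.4, -0.3]
opening: 0.0006
```

Run:
```python
from h import *
s=robot.read_state();print(s['t'],s['tool_pos'],s['force'])
p,d=robot.read_camera('side');cv2.imwrite('pics/s12.png',cv2.resize(p[175:355,205:405],None,fx=3.3,fy=3.3,interpolation=cv2.INTER_CUBIC))
p,d=robot.read_camera('wrist');cv2.imwrite('pics/w12.png',p)
```

```text
14.25 [ 0.66133514 -0.18760813  0.20812231] [-0.80541593  0.41722695 -0.30098629]
```

View pics/s12.png

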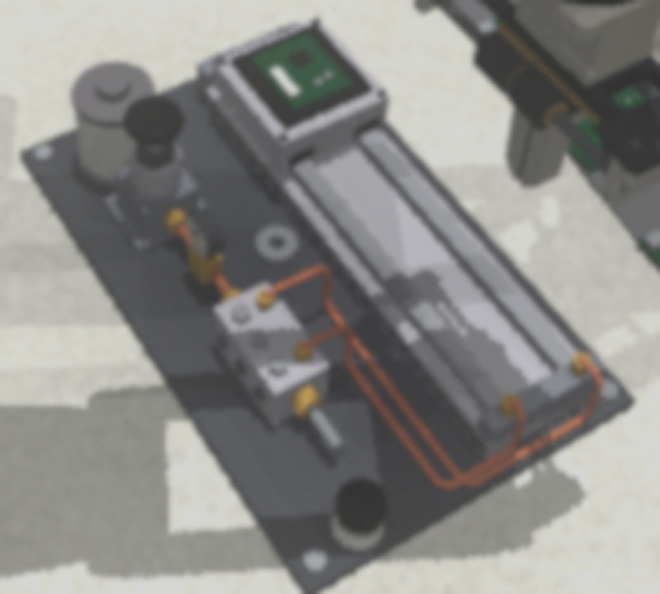

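View pics/w12.png

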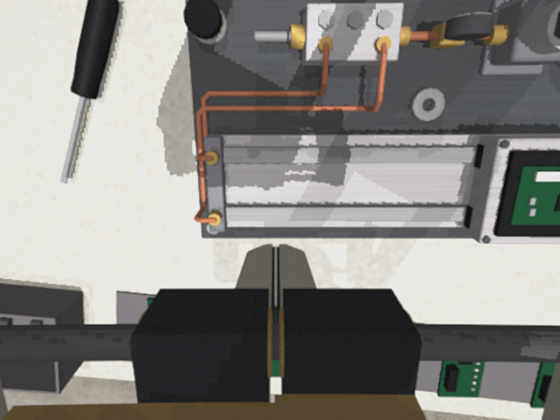

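Run:
```python
from h import *
S=robot.get_calibration('side');Rm=R.from_euler('z',YAW).as_matrix()[:2,:2]
for n in((405,300),(280,138)):print((onz(S,n[0]/3.3+205,n[1]/3.3+175,.073)[:2]-O)@Rm)
p,d=robot.read_camera('top');cv2.imwrite('pics/t13.png',cv2.resize(p[140:265,215:385],None,fx=4.7,fy=4.7,interpolation=cv2.INTER_CUBIC))
print(robot.read_state()['t'])
```

```text
[ 0.01640477 -0.0951075 ]
[0.02072963 0.0690562 ]
14.4
```

View pics/t13.png

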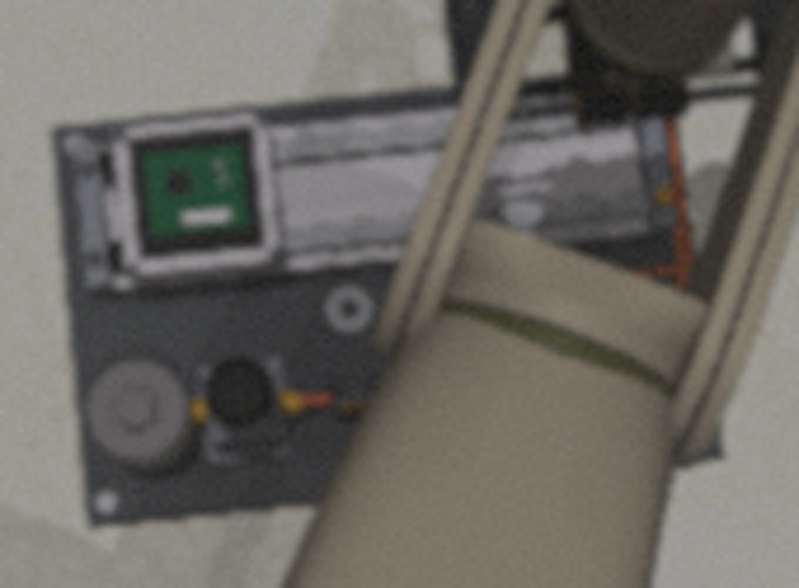

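The top view shows the carriage's left edge meeting the black rubber stops near (112,165) and (120,255), and the arm is clear of everything. Handing in.

Run:
```python
from plant import robot
print(robot.close_job(),robot.read_state()['t'])
```

```text
the job is handed in; nothing more can be done
the job is handed in; nothing more can be done
```

The rails are lubricated, the carriage is up against the rubber stops, and I handed the job in at about 14.4 s of the 53 s allowed.

- **Pumping:** I made seven full strokes, each returning fully to the top. After the sixth the dark ring showed at the pin's root. The seventh left the pin picture unchanged, so the pin is fully out.
- **Carriage:** I pushed it with shut fingers at about 2.5–3 N. At the stops the force rose to 22 N with no further travel. After I backed off, the side view put the push face at own y +69 mm (+65 mm expected, with a few mm of camera error). The top view showed it touching the stops.
- **Last checks:** The button was up, the pin was out, and the tool read about zero force with nothing touched. The bearing, jar and screwdriver look undisturbed. I did not look again at the board, shell and oil bottle, but the arm only passed above the bottle and the shell.
- **Problems:** My first move call was refused because its rows lacked a key, and nothing moved. The first stroke pressed the bottom stop with 46 N through the fingertips, so I reduced the depth; the second stroke measured 32 N. Before pressing, the camera views disagreed by up to 10 mm on the button's centre, so I aimed near the middle of the estimates.

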